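# Shut the drill-bit tin

### The job

Two matching metal tins stand open on the workshop bench. Close the one that holds the drill bits: bring its hinged lid down gently, following it all the way until it rests fully shut on the rim, without letting it slam. Leave the lid of the other tin, the one with the hex nuts, standing open just as it is.

Things in the scene. Friction and masses are not known exactly. Their poses are not given: they have to be found in the camera images.
- bits_lid (a joint): opening angle of the drill-bit tin's lid, rad: 0 is fully shut on the rim; it starts near 1.1 to 1.35 and grows as it opens. The lid is a flat aluminium panel 6 mm thick, hinged along the side towards the robot (tins turned up to 50 degrees). Stiff hinge, no spring: it stays at any angle where it is left; 2 to 4 N on the outer face near the free edge moves it.
- bits_edge (a point): middle of the free edge of that lid, on its outer (upper) face, 160 mm from the hinge line; moves with the lid; 76 mm above the bench when shut. A lip just beyond it, 5 mm thick, hangs 11 mm below the lid's underside. x: from the hinge to the free edge in the plane of the lid; y along the hinge; z out of the outer face.
- bits_hinge (a point): middle of the drill-bit tin's hinge line, 70 mm above the bench, at the lid's underside; fixed. x level from the hinge to the tin's front, y along the hinge, z up. The tin is a bare aluminium box fixed to the bench, 160 mm from hinge to front, 200 mm wide along the hinge, 70 mm high, with four steel twist drills 110 to 145 mm long lying on its black liner.
- nuts_edge (a point): the same point of the lid of the other tin (same size and make, holding eight steel hex nuts 22 to 30 mm across), which must stay open as it is; the two tins may stand either way about, left or right.

How it is judged:
At the end, for the whole second after the job is handed in: The drill-bit tin's lid lies shut on its rim (within 0.06 rad, about 10 mm at its free edge) and at rest, and the free edge of the nut tin's lid is within 20 mm of where it stood (value of joint bits_lid below 0.06 rad and velocity of joint bits_lid above -0.05 rad/s and distance of nuts_edge from where it was at the start of the episode below 0.02 m); the robot touches nothing.
It fails at once if the drill-bit lid slams: it closes faster than 1.8 rad/s (0.29 m/s at its free edge) within the last 0.25 rad (value of joint bits_lid below 0.25 rad and velocity of joint bits_lid below -1.8 rad/s).
It fails at once if the nut tin's lid is moved by more than 20 mm at its free edge (distance of nuts_edge from where it was at the start of the episode above 0.02 m).
It also fails if it takes over 35 s, if anything falls off the work surface, if the arm or the gripper's body presses on something with over 40 N, if the wrist force passes 120 N, or if a joint passes its speed limit or range.

### The arm

A 6-joint arm with a two-finger parallel gripper is mounted at the origin on the work surface. World frame = base frame: x ahead of the robot, y to its left, z up, the work surface at z = 0. Lengths are in m, angles in rad, forces in N, time in s.
With the tool pointing down it reaches from about 0.3 to 0.875 m from the base axis. Payload 6.4 kg.
Tool frame: the origin (TCP) lies at the centre of the arm's flange, where the gripper is bolted on; the fingertips stand 173 mm ahead of it and the grasp point (between the pads) lies 155 mm ahead of it (ctrl.pinch_z is the distance from the TCP to the grasp point, in m); z points along the fingers, y is the direction in which the jaws open and shut (so a half turn about z gives the same grasp; the last joint's range is limited). The gripper opens to 85 mm and grips with 20 to 120 N. Pads are 22 mm wide; open, the fingers measure 114 mm over their backs; the gripper's body (76 mm by 85 mm) begins 54 mm behind the grasp point. The pads swing forward as they close: fully open they stand 13 mm farther back than shut.
Start: joints at [0.929, 0.181, 1.607, -0, 1.354, -0.206], TCP at [0.243, 0.521, 0.405] pointing down, gripper open.
Joint ranges: [-2.99, 2.99], [-0.89, 2.07], [0.3, 2.58], [-1.14, 4.28], [0, 2.63], [-3.12, 3.12]. Speed limits (rad/s): [2.57, 2.57, 3.01, 3.14, 3.14, 3.14].

### API

Orientations are given as a unit quaternion [w, x, y, z].
In Python, from bench import ctrl gives the robot as it stands.
- The arm moves only by the tool drive_tool, never from a script. Its argument "commands" is a list that holds one entry, the list of rows, each a list of 7 numbers: the shift along the tool's x, y, z in units of 50 mm (1.0 is 50 mm), then the turn, a rotation vector about the tool's x, y, z in units of 8 degrees (1.0 is 8 degrees), then the closure in counts, from 0 (fully open) to 255 (shut). A call has 1 to 10 rows; each row shifts and turns the commanded pose from where the row before left it, along the tool's axes as they then stand; what a row does not reach is not made up. A row lasts 1/10 s, in which the tool goes at most 50 mm and 8.59 degrees, less where a joint would pass 70% of its speed; a pose out of reach is approached as far as the arm can. A call is refused whole if a number of a shift passes 1 or a number of a turn 1, either way. A call with a gripper value outside its range is refused whole. The fingers move at their own pace and stop on an object; the grip force is fixed at half the most. Time passes only in rows, so rows that do not move let the fingers close. It gives the time, the measured TCP pose, the force and the opening at its end, in the units of the state.
- ctrl.get_obs(): the state, without advancing time (a new reading comes with each control period).
- ctrl.camera(name): name is "scene" or "top" or "wrist"; returns a dict with "pixels" (480x640x3 uint8, red, green, blue), "depth" (480x640 float32, m along the optical axis (not along the pixel's ray), 0 where there is no reading), "intrinsics" (3x3 intrinsics, pixels), "R" (3x3) and "t" (3): a world point X has camera coordinates R X + t; the wrist camera has in their place "tool_from_camera" (4x4, takes a point from camera to tool coordinates, whose origin is the TCP and whose axes are the flange's). Camera axes: x right, y down, z forward; pixel columns grow to the right and rows downward; lengths in m; the calibration is good to about 2 mm. A picture is of the moment at which its call begins: read the wrist's pose just before it.
- ctrl.hand_in(): hands the job in, once; it reports no verdict.
The state is a dict: "time_s": time; "q": joint angles; "dq": joint speeds; "joint_efforts": joint torques, N m; "eef_pos": TCP position; "eef_rot": TCP orientation; "wrist_force": force on the tool from outside, world axes, zero at the start; "torque": the same for the moment, N m; "opening": opening from 0.0 (shut) to 1.0 (fully open).
Only numpy, scipy, OpenCV 4.12 (cv2) and the standard library are available. Lean on these libraries where they do the work, as an engineer would, in place of code of your own. Each camera call takes 0.05 s, during which the arm holds its last target. There are 200 camera calls.

## Working session

There is one attempt and no reset: what is moved stays moved. The work goes in short steps, Python scripts to look and compute and a tool call to move; the robot and the scene stay as the last step left them, time stands still between calls to the robot, and variables do not carry over. Pictures are saved under pics/ and viewed, about 8 in all and at most 12, crops included, and the job is handed in when it is done.

Besides the shell and the picture viewer there is one more tool, called after "Emit:" as name(argument=value, ...), one argument or row to a line, values as JSON. drive_tool: Moves the arm, as the interface text tells. Its arguments: {"type":"object","properties":{"commands":{"type":"array","items":{"type":"array","items":{"type":"array","items":{"type":"number"}}}}},"required":["commands"]}

```bash
mkdir -p pics; ls
python3 - <<'E'
from bench import ctrl
import cv2, numpy as np
o=ctrl.get_obs(); print(o)
for n in("scene","top"):
    c=ctrl.camera(n); cv2.imwrite(f"pics/{n}0.png",c["pixels"][:,:,::-1]); np.savez(f"{n}0.npz",**c)
    print(n,c["R"],c["t"])
E
```

```text
pics
{'time_s': 0.0, 'q': array([ 9.28676274e-01,  1.81548374e-01,  1.60798247e+00, -5.11834603e-06,
        1.35379847e+00, -2.06302304e-01]), 'dq': array([ 2.26649230e-03,  1.39339233e-03,  5.96087380e-04, -5.96274317e-04,
        1.04180665e-03,  5.48706462e-05]), 'joint_efforts': array([-6.85507621e-04, -4.44856346e+01, -3.51335549e+01, -1.55040966e-04,
        8.78585415e-03, -8.58311129e-07]), 'eef_pos': array([0.24257325, 0.5210578 , 0.40379211]), 'eef_rot': array([-3.55129842e-04,  2.16187802e-01,  9.76351412e-01, -7.92394392e-04]), 'wrist_force': array([ 0.25291329,  0.28899045, -0.44191136]), 'torque': array([-0.00543612,  0.00697762, -0.03306767]), 'opening': 1.0017751471519334}
scene [[-9.71093694e-02  9.95273672e-01  2.96549211e-04]
 [ 5.60902629e-01  5.49736901e-02 -8.26054559e-01]
 [-8.22166656e-01 -8.00513020e-02 -5.63590080e-01]] [ 0.06576083 -0.21374422  1.26041086]
top [[-0.02908994 -0.99952857 -0.00981911]
 [-0.99566797  0.02984267 -0.08806085]
 [ 0.08831237  0.00721489 -0.9960667 ]] [-0.00209191  0.54296202  0.95768506]
```

View pics/scene0.png

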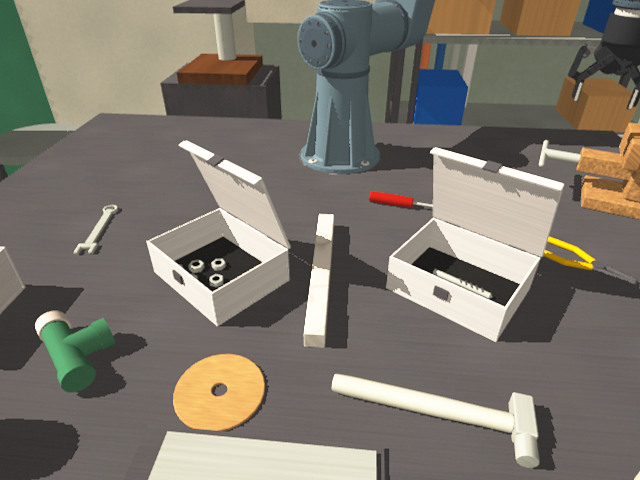

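View pics/top0.png

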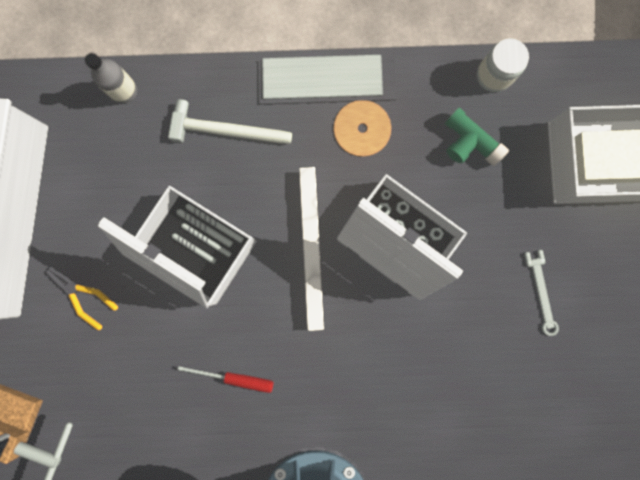

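The drill bits are in the left tin (+y): in the top view its rim corners are near (172,190), (253,240) and (208,303), and its lid's free edge runs from (103,222) to about (205,300). The nuts are in the right tin. A light block stands between them at about (312,250). Next I'll fit the lid plane from depth.

```bash
cat > h.py <<'E'
import numpy as np
def cloud(c):
    d=c["depth"];K=c["intrinsics"];v,u=np.mgrid[:480,:640]
    P=np.stack([(u-K[0,2])/K[0,0]*d,(v-K[1,2])/K[1,1]*d,d],-1)
    X=(P-c["t"])@c["R"]; X[d==0]=np.nan
    return X
E
python3 - <<'E'
import numpy as np, cv2
from h import cloud
np.set_printoptions(precision=3,suppress=True)
T=cloud(np.load("top0.npz"));S=cloud(np.load("scene0.npz"))
for p in [(174,192),(251,240),(208,301),(106,224),(203,297),(155,260),(310,200),(310,320),(400,240)]: print("top",p,T[p[1],p[0]])
# lid inner face from scene camera
m=np.zeros((480,640),np.uint8);cv2.fillPoly(m,[np.array([[440,165],[550,195],[540,240],[440,215]])],1)
P=S[m>0];P=P[~np.isnan(P[:,0])]
c=np.median(P,0);
for _ in range(4):
    n=np.linalg.svd(P-P.mean(0),full_matrices=False)[2][2]; r=(P-P.mean(0))@n; c=P.mean(0);P=P[abs(r)<max(.004,2*r.std())]
n*=np.sign(n[0]); print("lid inner n",n,c,len(P),"angle",np.arccos(-n[2]) )
for p in [(436,155),(558,190),(495,172),(436,222),(545,260),(393,288),(500,325)]: print("scene",p,S[p[1],p[0]])
# all points in tin area above 0.05
A=np.concatenate([T.reshape(-1,3),S.reshape(-1,3)]);A=A[(A[:,2]>.08)&(A[:,2]<.3)&(A[:,1]>.08)&(A[:,1]<.42)&(A[:,0]>.25)&(A[:,0]<.65)]
print(A.min(0),A.max(0))
h=np.array([n[0],n[1]]);h/=np.linalg.norm(h);y=np.array([-h[1],h[0]])
# rim plane points: z 0.06..0.074 in both
B=np.concatenate([T.reshape(-1,3),S.reshape(-1,3)]);B=B[(abs(B[:,2]-.068)<.006)&(B[:,1]>.05)&(B[:,1]<.42)&(B[:,0]>.25)&(B[:,0]<.65)]
for nm,Q in(("lid",A),("rim",B)):
    print(nm,"fwd %",np.percentile(Q[:,:2]@h,[1,5,50,95,99]),"lat",np.percentile(Q[:,:2]@y,[1,5,50,95,99]))
print("h",h,"y",y,"yaw",np.degrees(np.arctan2(h[1],h[0])), "lid z max pts",A[A[:,2]>.21].mean(0))
E
```

```text
top (174, 192) [0.651 0.279 0.036]
top (251, 240) [0.543 0.116 0.06 ]
top (208, 301) [0.423 0.206 0.052]
top (106, 224) [0.562 0.332 0.229]
top (203, 297) [0.434 0.186 0.17 ]
top (155, 260) [0.499 0.251 0.227]
top (310, 200) [ 0.626 -0.006  0.032]
top (310, 320) [0.377 0.001 0.029]
top (400, 240) [ 0.521 -0.158  0.218]
lid inner n [ 0.798 -0.533 -0.28 ] [0.494 0.275 0.153] 5245 angle 1.2865050504279074
scene (436, 155) [0.469 0.178 0.224]
scene (558, 190) [0.572 0.336 0.224]
scene (495, 172) [0.529 0.258 0.227]
scene (436, 222) [0.426 0.206 0.067]
scene (545, 260) [ 0.436  0.423 -0.   ]
scene (393, 288) [0.558 0.125 0.009]
scene (500, 325) [0.658 0.278 0.037]
[0.414 0.168 0.08 ] [0.574 0.368 0.235]
lid fwd % [0.235 0.239 0.263 0.288 0.292] lat [0.397 0.407 0.506 0.591 0.598]
rim fwd % [0.232 0.235 0.328 0.395 0.395] lat [0.397 0.399 0.5   0.597 0.598]
h [ 0.832 -0.555] y [0.555 0.832] yaw -33.713380525359824 lid z max pts [0.513 0.261 0.225]
```

Emit:
drive_tool(
  commands=[
    [[0,0,0,0,0,0.55,255],[0,0,0,0,0,0.55,255],[-0.6,-0.14,0,0,0,0,255],[-0.6,-0.14,0,0,0,0,255],[-0.6,-0.14,0,0,0,0,255],[-0.6,-0.14,0.1,0,0,0,255],[-0.6,-0.14,0.1,0,0,0,255],[-0.6,-0.14,0.1,0,0,0,255],[-0.6,-0.14,0.1,0,0,0,255],[-0.6,-0.14,0.1,0,0,0,255]],
  ],
)

```text
time_s: 1.1
eef_pos: [0.4117, 0.3402, 0.3791]
eef_rot: [-0.0, 0.29, 0.957, -0.0]
wrist_force: [-0.2, 1.1, 0.5]
opening: 0.0
```

```bash
cat >> h.py <<'E'
h=np.array([.832,-.555]);yl=np.array([.555,.832])
def where(ctrl):
    o=ctrl.get_obs();p=o["eef_pos"]
    print("t %.2f fwd %.4f lat %.4f tip z %.4f"%(o["time_s"],p[:2]@h,p[:2]@yl,p[2]-.173),"q",np.round(o["eef_rot"],3),"F",np.round(o["wrist_force"],1),"open %.2f"%o["opening"])
E
python3 - <<'E'
from bench import ctrl
from h import *; import cv2
where(ctrl)
c=ctrl.camera("scene");cv2.imwrite("pics/s1.png",c["pixels"][100:400,260:,::-1].repeat(2,0).repeat(2,1)[:600])
E
```

```text
t 1.10 fwd 0.1537 lat 0.5116 tip z 0.2061 q [-0.     0.29   0.957 -0.   ] F [-0.2  1.1  0.5] open 0.00
```

View pics/s1.png

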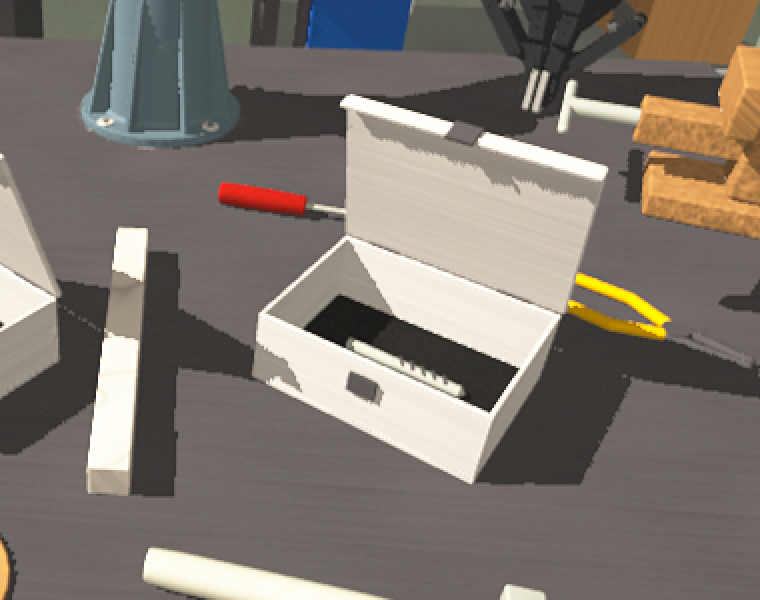

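The image shows the lid untouched, with the closed fingers (about (540,90) in the crop) behind it. The pose is as commanded, so I'll come closer.

Emit:
drive_tool(
  commands=[
    [[-0.4,-0.07,0.05,0,0,0,255],[-0.4,-0.07,0.05,0,0,0,255],[-0.4,-0.07,0.05,0,0,0,255],[-0.3,-0.06,0.05,0,0,0,255],[-0.1,0,0,0,0,0,255],[0,0,0,0,0,0,255]],
  ],
)

```text
time_s: 1.75
eef_pos: [0.4704, 0.2854, 0.3695]
eef_rot: [-0.0, 0.291, 0.957, -0.0]
wrist_force: [-0.7, -0.2, 0.4]
opening: 0.003
```

Run:
```python
from bench import ctrl
from h import *
where(ctrl)
# tip-axis path: front edge 11mm ahead; r=0.13
r=.13;th=np.linspace(1.287,0,31);f=.236+r*np.cos(th)-.006*np.sin(th)-.011*1;z=.07+r*np.sin(th)+.006*np.cos(th)
for i in range(31): print(i,"%.2f f %.4f z %.4f"%(th[i],f[i],z[i]), "row x %.2f z %.2f"%((-(f[i]-f[i-1])/.05,-(z[i]-z[i-1])/.05) if i else (0,0)))
```

```text
t 1.75 fwd 0.2329 lat 0.4985 tip z 0.1965 q [-0.     0.291  0.957 -0.   ] F [-0.7 -0.2  0.4] open 0.00
0 1.29 f 0.2556 z 0.1965 row x 0.00 z 0.00
1 1.24 f 0.2610 z 0.1950 row x -0.11 z 0.03
2 1.20 f 0.2664 z 0.1934 row x -0.11 z 0.03
3 1.16 f 0.2716 z 0.1915 row x -0.11 z 0.04
4 1.12 f 0.2768 z 0.1894 row x -0.10 z 0.04
5 1.07 f 0.2819 z 0.1871 row x -0.10 z 0.05
6 1.03 f 0.2868 z 0.1845 row x -0.10 z 0.05
7 0.99 f 0.2917 z 0.1818 row x -0.10 z 0.06
8 0.94 f 0.2964 z 0.1788 row x -0.09 z 0.06
9 0.90 f 0.3010 z 0.1756 row x -0.09 z 0.06
10 0.86 f 0.3055 z 0.1723 row x -0.09 z 0.07
11 0.82 f 0.3098 z 0.1687 row x -0.09 z 0.07
12 0.77 f 0.3139 z 0.1650 row x -0.08 z 0.07
13 0.73 f 0.3179 z 0.1611 row x -0.08 z 0.08
14 0.69 f 0.3218 z 0.1570 row x -0.08 z 0.08
15 0.64 f 0.3254 z 0.1528 row x -0.07 z 0.08
16 0.60 f 0.3289 z 0.1484 row x -0.07 z 0.09
17 0.56 f 0.3321 z 0.1439 row x -0.07 z 0.09
18 0.51 f 0.3352 z 0.1392 row x -0.06 z 0.09
19 0.47 f 0.3381 z 0.1344 row x -0.06 z 0.10
20 0.43 f 0.3407 z 0.1295 row x -0.05 z 0.10
21 0.39 f 0.3432 z 0.1245 row x -0.05 z 0.10
22 0.34 f 0.3454 z 0.1194 row x -0.04 z 0.10
23 0.30 f 0.3474 z 0.1142 row x -0.04 z 0.10
24 0.26 f 0.3492 z 0.1089 row x -0.04 z 0.11
25 0.21 f 0.3507 z 0.1035 row x -0.03 z 0.11
26 0.17 f 0.3521 z 0.0981 row x -0.03 z 0.11
27 0.13 f 0.3532 z 0.0926 row x -0.02 z 0.11
28 0.09 f 0.3540 z 0.0871 row x -0.02 z 0.11
29 0.04 f 0.3546 z 0.0816 row x -0.01 z 0.11
30 0.00 f 0.3550 z 0.0760 row x -0.01 z 0.11
```

Emit:
drive_tool(
  commands=[
    [[-0.16,0,0,0,0,0,255],[-0.15,0,0,0,0,0,255],[-0.15,0,0,0,0,0,255],[-0.11,0,0.03,0,0,0,255],[-0.11,0,0.03,0,0,0,255],[-0.11,0,0.04,0,0,0,255],[-0.1,0,0.04,0,0,0,255],[-0.1,0,0.05,0,0,0,255],[-0.1,0,0.05,0,0,0,255],[-0.1,0,0.06,0,0,0,255]],
  ],
)

```text
time_s: 2.75
eef_pos: [0.52, 0.2523, 0.3546]
eef_rot: [0.0, 0.29, 0.957, 0.0]
wrist_force: [-0.8, 1.8, 0.9]
opening: 0.0
```

Run:
```python
from bench import ctrl
from h import *; import cv2
where(ctrl)
c=ctrl.camera("scene");cv2.imwrite("pics/s2.png",c["pixels"][100:400,260:,::-1].repeat(2,0).repeat(2,1)[:600])
X=cloud(c).reshape(-1,3)
X=X[(X[:,2]>.09)&(X[:,2]<.25)];f=X[:,:2]@h-.236;l=X[:,:2]@yl
m=(f>0.01)&(f<.16)&(abs(l-.498)<.095); print("theta",np.percentile(np.arctan2(X[m,2]-.07,f[m]),[10,50,90]),m.sum())
```

```text
t 2.75 fwd 0.2926 lat 0.4985 tip z 0.1816 q [0.    0.29  0.957 0.   ] F [-0.8  1.8  0.9] open 0.00
theta [0.96048323 1.00349116 1.17916112] 6071
```

View pics/s2.png

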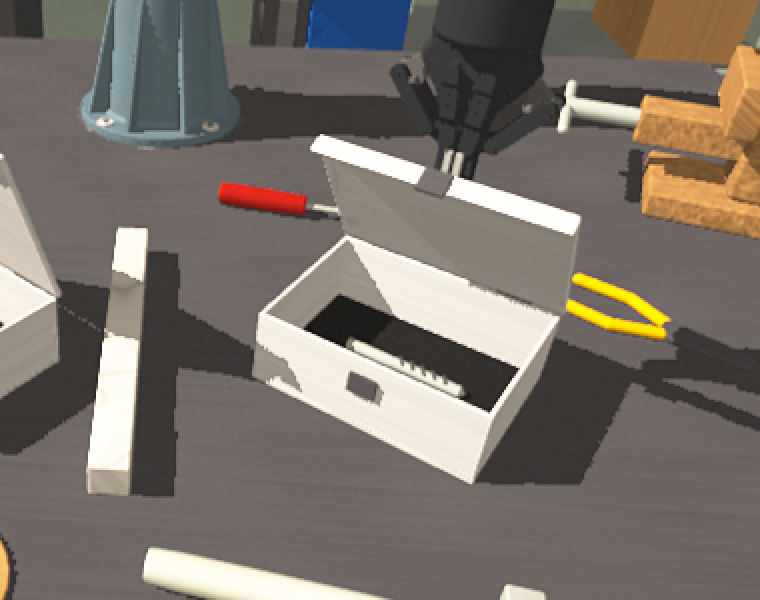

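The lid is following the plan: it measures 1.00 rad against 0.99 planned, with the fingertips behind the middle of its free edge at about (450,165). I'll carry on along the arc.

Emit:
drive_tool(
  commands=[
    [[-0.09,0,0.06,0,0,0,255],[-0.09,0,0.06,0,0,0,255],[-0.09,0,0.07,0,0,0,255],[-0.09,0,0.07,0,0,0,255],[-0.08,0,0.07,0,0,0,255],[-0.08,0,0.08,0,0,0,255],[-0.08,0,0.08,0,0,0,255],[-0.07,0,0.08,0,0,0,255],[-0.07,0,0.09,0,0,0,255],[-0.07,0,0.09,0,0,0,255]],
  ],
)

```text
time_s: 3.8
eef_pos: [0.5534, 0.2299, 0.3167]
eef_rot: [-0.0, 0.29, 0.957, -0.0]
wrist_force: [-1.8, 0.4, 1.1]
opening: -0.001
```

Run:
```python
from bench import ctrl
from h import *; import cv2
where(ctrl)
c=ctrl.camera("scene");cv2.imwrite("pics/s3.png",c["pixels"][100:400,260:,::-1].repeat(2,0).repeat(2,1)[:600])
```

```text
t 3.80 fwd 0.3328 lat 0.4984 tip z 0.1437 q [-0.     0.29   0.957 -0.   ] F [-1.8  0.4  1.1] open -0.00
```

View pics/s3.png

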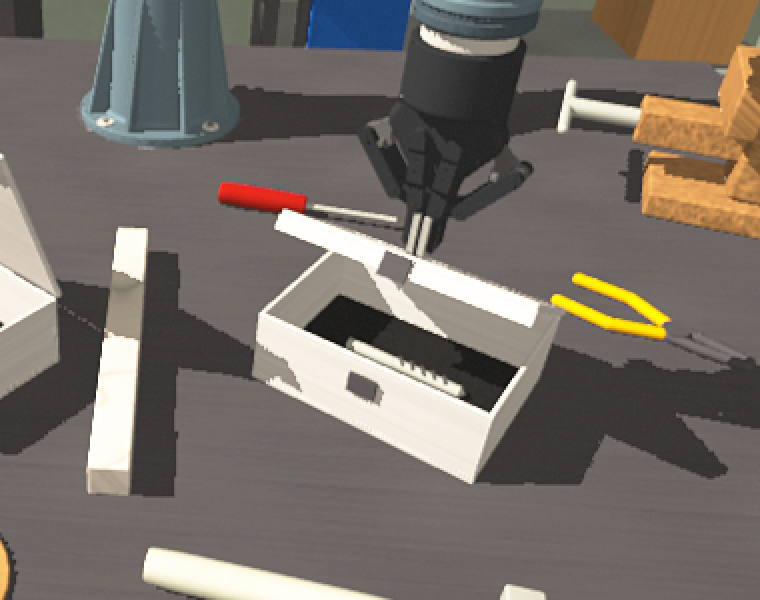

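The lid is roughly half closed and the fingertips are still on it near the clasp, at about (420,250). Continuing.

Emit:
drive_tool(
  commands=[
    [[-0.06,0,0.09,0,0,0,255],[-0.06,0,0.1,0,0,0,255],[-0.05,0,0.1,0,0,0,255],[-0.05,0,0.1,0,0,0,255],[-0.04,0,0.1,0,0,0,255],[-0.04,0,0.1,0,0,0,255],[-0.04,0,0.11,0,0,0,255],[-0.03,0,0.11,0,0,0,255],[-0.03,0,0.11,0,0,0,255],[-0.02,0,0.11,0,0,0,255]],
  ],
)

```text
time_s: 4.85
eef_pos: [0.5709, 0.2183, 0.2653]
eef_rot: [0.0, 0.29, 0.957, 0.0]
wrist_force: [-0.1, 1.3, 0.7]
opening: -0.001
```

Emit:
drive_tool(
  commands=[
    [[-0.01,0,0.08,0,0,0,255],[-0.01,0,0.08,0,0,0,255],[-0.01,0,0.07,0,0,0,255],[0,0,0.06,0,0,0,255],[0,0,0.04,0,0,0,255]],
  ],
)

```text
time_s: 5.35
eef_pos: [0.572, 0.2175, 0.2493]
eef_rot: [0.0, 0.29, 0.957, -0.0]
wrist_force: [-5.2, -1.1, 18.2]
opening: -0.002
```

Run:
```python
from bench import ctrl
from h import *; import cv2
where(ctrl)
c=ctrl.camera("scene");cv2.imwrite("pics/s4.png",c["pixels"][100:400,260:,::-1].repeat(2,0).repeat(2,1)[:600])
```

```text
t 5.35 fwd 0.3552 lat 0.4984 tip z 0.0763 q [ 0.     0.29   0.957 -0.   ] F [-5.2 -1.1 18.2] open -0.00
```

View pics/s4.png

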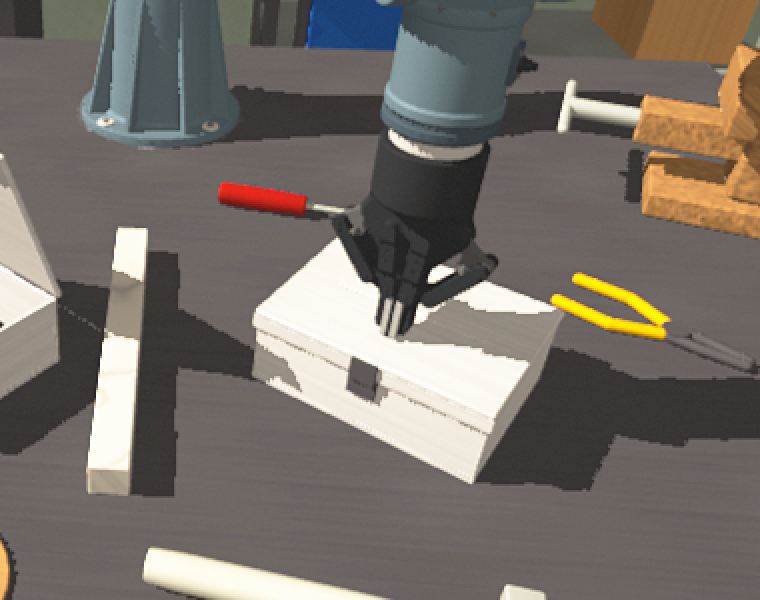

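The image shows the lid shut on its rim, with the front lip over the box at about (375,370). The 18 N contact force means it is seated. I'll lift straight off and check.

Emit:
drive_tool(
  commands=[
    [[0,0,-0.1,0,0,0,255],[0,0,-0.3,0,0,0,255],[0,0,-0.5,0,0,0,255],[0,0,-0.5,0,0,0,255],[0,0,-0.5,0,0,0,255],[0,0,-0.3,0,0,0,255],[0,0,0,0,0,0,255],[0,0,0,0,0,0,255]],
  ],
)

```text
time_s: 6.2
eef_pos: [0.5717, 0.2175, 0.359]
eef_rot: [-0.0, 0.29, 0.957, -0.0]
wrist_force: [-0.6, -0.1, -1.3]
opening: -0.001
```

Run:
```python
from bench import ctrl
from h import *; import cv2
where(ctrl)
c=ctrl.camera("scene");cv2.imwrite("pics/s5.png",c["pixels"][:,:,::-1])
X=cloud(c);X0=cloud(np.load("scene0.npz"))
Q=X.reshape(-1,3);f=Q[:,:2]@h-.236;l=Q[:,:2]@yl
m=(f>.01)&(f<.15)&(abs(l-.498)<.09)&(Q[:,2]>.05)&(Q[:,2]<.11)
a=np.polyfit(f[m],Q[m,2],1);print("lid slope",a,m.sum())
d=np.linalg.norm(X-X0,axis=-1)[140:245,180:290];print("nut tin change median/95%",np.nanmedian(d),np.nanpercentile(d,95))
```

```text
t 6.20 fwd 0.3549 lat 0.4983 tip z 0.1860 q [-0.     0.29   0.957 -0.   ] F [-0.6 -0.1 -1.3] open -0.00
lid slope [-0.00093423  0.07671085] 5434
nut tin change median/95% 0.0016341595091065655 0.005610307344283025
```

View pics/s5.png

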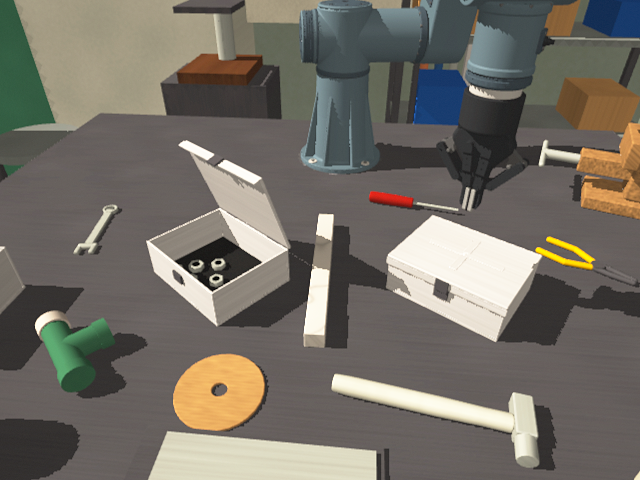

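The drill-bit tin is shut at about (465,270), the nut tin's lid is unchanged at about (235,180), and the gripper is clear.

```bash
python3 -c "
from bench import ctrl
print(ctrl.hand_in())"
```

```text
the job is handed in; nothing more can be done
None
```

The drill-bit tin (the left one, +y) is shut, and I handed the job in at about 6 s of the 35 s allowed. I brought the lid down from about 1.29 rad with the closed fingertips, following its arc at about 0.4 rad/s and slower at the end. Then I lifted the gripper straight off.

My last checks all agreed:
- **Lid shut:** it lay flat at 76.7 mm with a slope of about -0.001 rad, after an 18 N press to seat it.
- **Nut tin:** its lid looked unchanged. Points on it differed from the first picture by a median of 1.6 mm, which is camera noise level.
- **Gripper clear:** the fingertips were about 110 mm above the lid and the wrist force was about zero.

I did not measure the lid's speed directly; the figure of 0.4 rad/s comes from the commanded path. No check failed, and the hand-in gave no verdict.

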